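Bolt the mould carriage and rock its locating block free

ROBOT

A 6-joint arm with a two-finger parallel gripper is mounted at the origin on the work surface. World frame = base frame: x ahead of the robot, y to its left, z up, the work surface at z = 0. Lengths are in mm, angles in degrees, forces in N, time in s.
With the tool pointing down it reaches from about 300 to 850 mm from the base axis. Payload 4.2 kg.
Tool frame: the origin (TCP) lies on the centre line of the jaws, within the pads' length; the fingertips stand 14 mm ahead of it and the grasp point (between the pads) lies 5 mm behind it; z points along the fingers, y is the line along which they close (so a half turn about z gives the same grasp; the last joint's range is limited). The gripper opens to 91 mm and grips with 3 to 60 N. Pads are 32 mm wide; open, the fingers measure 118 mm over their backs; the gripper's body (76 mm by 178 mm) begins 60 mm behind the grasp point.
Start: joints at [70.989, 18.312, 89.639, -0, 72.044, -1.146], TCP at [176.396, 547.29, 227.976] pointing down, gripper open.
Joint ranges: [-177.97, 177.97], [-48.28, 115.42], [12.27, 149.76], [-77.06, 257.06], [2.81, 150.46], [-146.56, 146.56]. Speed limits (degrees/s): [147.25, 147.25, 180, 180, 180, 180].

INTERFACE

Orientations are given as [roll, pitch, yaw] about the fixed x, y, z axes, in that order (R = Rz(yaw) Ry(pitch) Rx(roll)).
In Python, from workcell import env gives the robot as it stands.
- The arm moves only by the tool arm_command, never from a script. Its argument "motion" is a list of rows, each an object with "offset": the shift along the tool's x, y, z in m, a list of three; "spin": the turn about the tool's z in rad. In form: [{"offset": [tx, ty, tz], "spin": spin}, ...]. A call has 1 to 5 rows; each row shifts and turns the commanded pose from where the row before left it, along the tool's axes as they then stand; what a row does not reach is not made up. A row lasts 1/8 s, in which the tool goes at most 62.5 mm and 10.7 degrees, less where a joint would pass 70% of its speed; a pose out of reach is approached as far as the arm can. A call with a gripper value outside its range is refused whole. "jaw" is the finger opening in m, from 0 to 0.0912, set as the call begins (left out, the last holds). The fingers move at their own pace and stop on an object; "newtons" is the grip in N (left out, the last holds). Time passes only in rows, so rows that do not move let the fingers close. It gives the time, the measured TCP pose, the force, the opening and the grip force at its end, in the units of the state.
- env.state(): the state, without advancing time (a new reading comes with each control period).
- env.grab_frame(name): name is "scene" or "top" or "wrist"; returns (picture, depth): 480x640x3 uint8, blue, green, red; 480x640 float32, mm along the optical axis (not along the pixel's ray), 0 where there is no reading.
- env.camera_model(name): a dict with "fx", "fy", "cx", "cy" (pixels), "eye" and "rotation" of the camera in the world; the wrist camera has in their place "hand_eye" (4x4, takes a point from camera to tool coordinates, whose origin is the TCP and whose axes are the flange's). Camera axes: x right, y down, z forward; pixel columns grow to the right and rows downward; lengths in mm; the calibration is good to about 2 mm. A picture is of the moment at which its call begins: read the wrist's pose just before it. camera_model takes no time and is no camera call.
- env.job_done(): hands the job in; it is judged then, once.
Trained networks look in the newest picture that a camera, given by its name, has taken for a name from the list of things; names that differ only in an ending like _2 or _b are one class to them, and where a whole thing is asked for, a point or a joint stands for the part that bears it (a point fixed in the world has none). Each returns a list of dicts, best first, with "score" (0 to 1); they miss things now and then, are a little off and sometimes report something else, mostly with a low value. They report only what shows in the picture. A call takes as long as a camera call. They do not tell look-alikes from the thing itself.
- env.boxes_of(camera, target): "bbox" ([left, top, right, bottom] in pixels, round what is visible of it).
- env.pinpoint(camera, target): "location" ([column, row] in pixels: a listed point, or the origin of a listed thing).
The state is a dict: "time_s": time; "qpos": joint angles; "qvel": joint speeds; "effort": joint torques, N m; "ee_pos": TCP position; "ee_rot": TCP orientation; "force": force on the tool from outside, world axes, zero at the start; "torque": the same for the moment, N m; "gripper_width": finger opening in mm; "gripper_force": force on a finger pad.
Only numpy, scipy, OpenCV 4.12 (cv2) and the standard library are available. Lean on these libraries where they do the work, as an engineer would, in place of code of your own. Each camera call takes 0.05 s, during which the arm holds its last target. There are 200 camera calls.

TASK

Shoot the barrel bolt fully home into the keeper on the mould carriage, so that the carriage cannot slide. Then take the brass locating block by its head, rock it well over to both sides in its cradle until both stiff jaws have been pushed back and it comes free, lift it upright until its foot is just clear above the jaws, a finger's breadth or two, and finish while holding it still there, over its cradle. Do not touch the carriage or its jaws with the robot, and leave the bolt home and the other things on the bench where they are.

Things in the scene. Friction and masses are not known exactly. Their poses are not given: they have to be found in the camera images.
- fixture: Fixed grey steel base plate, 12 mm thick, carrying the bolt and the sliding carriage. Origin on the bench, directly under the cradle's middle as it starts. x runs from the bolt side (plate begins at -175 mm) towards the carriage (ends at +70), y along the carriage's track (plate +-145 mm), z up. Carriage and upright block have the same axes at the start.
- carriage: Dark steel carriage, 75 (x) x 190 (y) mm, carrying cradle, keeper and jaws. Origin on the bench under the cradle's middle. Unbolted, it slides along the fixture's y up to 32 mm either way at a push of about 3 N, so it runs away under a sideways push. Its highest parts are the jaws, 94 mm above the bench. Not to be touched by the robot.
- keeper (a point): Middle of the bolt's keeper on the carriage: the gap between two upright steel cheeks, 50 mm above the bench; the cheeks' tops are 62 mm above it. The rod enters with 2 mm play each side.
- bolt (a joint): Travel of the barrel bolt along the fixture's +x, m: 0 drawn fully back, 0.040 fully home at its stop; starts between 0 and 0.012. About 3 N to slide; stays where it is left. The rod is 12 mm thick and its axis lies 50 mm above the bench.
- bolt_handle (a point): Point on the axis of the bolt's upright steel handle, 100 mm above the bench; it travels with the bolt. The handle is a post 14 mm (fixture x) by 12 mm (fixture y), its top 115 mm above the bench. Beside it the track's walls reach 56 mm above the bench, so the post is free from there up.
- cradle (a point): Middle of the cradle's floor on the carriage, 30 mm above the bench, on which the block's rounded foot stands. The cradle lets the foot turn like a rocker about the fixture's x direction; the turning axis is 14 mm above this point.
- block: Loose brass locating block, 0.44 to 0.66 kg, 130 mm tall, upright in the cradle. Origin at the middle of its underside, z up along it, x along its rocking axis. Rounded foot: lying cylinder of 14 mm radius, 36 mm long in x; flange 28 mm wide (y), 16 to 22 mm up; neck 16 mm (y) x 30 mm (x) up to 90 mm; then the head. The jaws overhang the flange: pulled straight up it lifts 6 mm and stops dead.
- block_grip (a point): Middle of the block's head, 110 mm above its underside: where to grip. The head is 26 mm (x) by 30 mm (y), 40 mm tall, its top 160 mm above the bench at the start. Leaning the block 0.25 to 0.28 rad to +y pushes the left jaw back far enough, to -y the right jaw; the head needs about 8 N sideways. It can lean 0.32 rad.
- jaw_left (a joint): How far the steel jaw on the block's +y side has been pushed back (to +y), m: 0 to 0.016, starting at 0 to 0.002. Very stiff (16 N at the jaw); stays where it is left. At 0 its nose (28 mm wide in x, 58 to 94 mm above the bench) is 9.5 mm from the cradle's middle, 1.5 mm from the neck. The flange passes upwards once both jaws are beyond 0.0045, better 0.008.
- jaw_right (a joint): The same for the jaw on the block's -y side, pushed back towards -y.
- paddle: Bystander: flat dark marvering paddle lying on the bench, 90 x 60 x 12 mm, with a round wooden handle, 210 mm long in all. Origin on its underside 15 mm behind the blade.
- mould: Bystander: small turned steel mould standing on the bench, 60 mm foot, 45 mm tall. Origin under its middle.
Things that resemble listed ones, but are neither listed nor needed, are in the scene too. There is more than one size of the block; the one meant has the size given above.

How it is judged (in metres and radians):
On the way, in this order (a step that is already met when the one before it is completed fails the run):
1. the bolt is home while the block still stands unrocked between the jaws (value of joint bolt above 0.035 m and z of block in the frame of fixture below 0.045 m and not (value of joint jaw_left above 0.004 m) and not (value of joint jaw_right above 0.004 m)), for 0.1 s.
2. the block, leaning in its cradle, has pushed one jaw back (value of joint bolt above 0.035 m and z of block in the frame of fixture below 0.045 m and angle between block's own z axis and vertical above 0.1 rad and value of joint any of jaw_left, jaw_right above 0.004 m), for 0.02 s.
3. the block, leaning in its cradle, has pushed the other jaw back too (value of joint bolt above 0.035 m and z of block in the frame of fixture below 0.045 m and angle between block's own z axis and vertical above 0.1 rad and value of joint each of jaw_left, jaw_right above 0.004 m), for 0.02 s.
At the end, for the whole second after the job is handed in: The bolt is within 5 mm of its stop; the block is held in the fingers, upright within 0.15 rad and at rest, its underside 3 to 51 mm above the jaw tops (97 to 145 mm above the bench), within 30 mm of the cradle's middle seen from above, touching no part of the carriage (value of joint bolt above 0.035 m and z of block in the frame of fixture between 0.097 and 0.145 m and horizontal distance between block and cradle below 0.03 m and angle between block's own z axis and vertical below 0.15 rad and contact force between block and the fingers above 1 N and not (contact force between block and carriage above 0.2 N) and linear speed of block below 0.02 m/s and angular speed of block below 0.2 rad/s); the arm keeps its last pose, push and grip.
It fails at once if the robot touches the carriage or its jaws (contact force between any of the fingers, the arm and carriage above 1 N).
It fails at once if a bystander is moved by more than 20 mm (distance of any of paddle, mould from where it was at the start of the episode above 0.02 m).
It also fails if it takes over 45 s, if anything falls off the work surface, if the arm or the gripper's body presses on something with over 40 N, if the wrist force passes 120 N, or if a joint passes its speed limit or range.

## Working session

There is one attempt and no reset: what is moved stays moved. The work goes in short steps, Python scripts to look and compute and a tool call to move; the robot and the scene stay as the last step left them, time stands still between calls to the robot, and variables do not carry over. Pictures are saved under pics/ and viewed, at most 10 in all, crops included, and the job is handed in when it is done.

Besides the shell and the picture viewer there is one more tool, called after "Emit:" in YAML: its name, and indented under it one key for each argument. arm_command: Moves the arm, as the interface text tells. Its arguments: {"type":"object","properties":{"motion":{"type":"array"},"jaw":{"type":"number"},"newtons":{"type":"number"}},"required":["motion"]}

```bash
mkdir -p pics; cat > h.py <<'E'
import numpy as np,cv2
from workcell import env
from scipy.spatial.transform import Rotation as R
def cam(n):
    m=env.camera_model(n)
    if 'eye' in m: return m,np.array(m['rotation']),np.array(m['eye'])
    s=env.state(); H=np.array(m['hand_eye']); T=np.eye(4); T[:3,:3]=R.from_euler('xyz',s['ee_rot'],degrees=True).as_matrix(); T[:3,3]=s['ee_pos']; W=T@H
    return m,W[:3,:3],W[:3,3]
def at_z(c,px,z):
    m,r,e=c; d=r@np.array([(px[0]-m['cx'])/m['fx'],(px[1]-m['cy'])/m['fy'],1]); return e+d*(z-e[2])/d[2]
def at_d(c,px,dep):
    m,r,e=c; u,v=int(round(px[0])),int(round(px[1])); z=dep[v,u]; return e+r@np.array([(px[0]-m['cx'])/m['fx'],(px[1]-m['cy'])/m['fy'],1])*z
def proj(c,p):
    m,r,e=c; q=r.T@(np.array(p)-e); return np.array([m['fx']*q[0]/q[2]+m['cx'],m['fy']*q[1]/q[2]+m['cy']])
E
python3 - <<'E'
from h import *
print(env.state()); 
for n in ('scene','top'):
    c=cam(n); print(c)
    p,d=env.grab_frame(n); cv2.imwrite(f'pics/{n}0.png',p); np.save(f'{n}0.npy',d)
    for t,z in (('block_grip',140),('bolt_handle',100),('keeper',50),('cradle',30),('fixture',0),('block',30),('carriage',0)):
        for o in env.pinpoint(n,t)[:3]: print(n,t,np.round(o['location']),round(o['score'],2),np.round(at_z(c,o['location'],z)))
E
```

```text
{'time_s': 0.0, 'qpos': array([ 7.09897421e+01,  1.83508798e+01,  8.97073305e+01, -5.79781353e-04,
        7.20425546e+01, -1.14713289e+00]), 'qvel': array([ 0.09566545, -0.03104832, -0.06046144,  0.01754933,  0.00925412,
       -0.04760072]), 'effort': array([-2.04938013e-03, -4.12467742e+01, -2.31966573e+01,  7.28021446e-02,
        4.57935117e-02, -1.47830319e-04]), 'ee_pos': array([176.23429523, 546.81904083, 227.12161955]), 'ee_rot': array([-1.79899244e+02, -1.46619304e-03,  1.62137053e+02]), 'force': array([0.43412507, 0.35106072, 1.19784435]), 'torque': array([-0.02184333,  0.06191778, -0.03153324]), 'gripper_force': 0.0, 'gripper_width': 91.44296754444349}
({'fx': 447.2347834710884, 'fy': 447.2347834710884, 'cx': 327.36202648412103, 'cy': 236.78990552916324, 'eye': array([1015.20955266,  577.3593603 ,  816.17663418]), 'rotation': array([-139.11359549,   -0.88877485,  144.9696543 ])}, array([-139.11359549,   -0.88877485,  144.9696543 ]), array([1015.20955266,  577.3593603 ,  816.17663418]))Traceback (most recent call last):
  File "<stdin>", line 7, in <module>
  File "h.py", line 10, in at_z
    m,r,e=c; d=r@np.array([(px[0]-m['cx'])/m['fx'],(px[1]-m['cy'])/m['fy'],1]); return e+d*(z-e[2])/d[2]
                                                                                                    ~^^^
IndexError: invalid index to scalar variable.
```

```bash
sed -i "s/return m,np.array(m\['rotation'\]),/return m,R.from_euler('xyz',m['rotation'],degrees=True).as_matrix(),/" h.py
python3 - <<'E'
from h import *
for n in ('scene','top'):
    c=cam(n); 
    p,d=env.grab_frame(n); cv2.imwrite(f'pics/{n}0.png',p); np.save(f'{n}0.npy',d)
    for t,z in (('block_grip',140),('bolt_handle',100),('keeper',50),('cradle',30),('fixture',0),('block',30),('carriage',0)):
        for o in env.pinpoint(n,t)[:3]: print(n,t,np.round(o['location']),round(o['score'],2),np.round(at_z(c,o['location'],z)))
a=cv2.imread('pics/scene0.png');b=cv2.imread('pics/top0.png')
E
```

```text
scene block_grip [206. 208.] 0.96 [ 836. -105.  140.]
scene block_grip [269. 162.] 0.64 [ 651. -162.  140.]
scene block_grip [194. 181.] 0.62 [ 822. -197.  140.]
scene bolt_handle [322. 180.] 0.62 [556. -78. 100.]
scene keeper [300. 199.] 0.68 [611. -97.  50.]
scene cradle [272. 193.] 0.56 [ 647. -171.   30.]
scene fixture [273. 206.] 0.81 [ 654. -158.    0.]
scene block [202. 226.] 0.72 [ 839. -169.   30.]
scene block [220. 254.] 0.7 [843. -65.  30.]
scene block [272. 194.] 0.68 [ 648. -169.   30.]
scene carriage [274. 201.] 0.7 [ 644. -171.    0.]
top block_grip [467. 254.] 0.92 [ 647. -163.  140.]
top block_grip [483. 154.] 0.75 [ 830. -198.  140.]
top block_grip [429. 152.] 0.75 [ 832. -100.  140.]
top bolt_handle [415. 308.] 0.73 [555. -79. 100.]
top keeper [419. 276.] 0.9 [618. -96.  50.]
top cradle [452. 262.] 0.9 [ 649. -165.   30.]
top fixture [449. 266.] 0.77 [ 645. -165.    0.]
top block [449. 265.] 0.79 [ 642. -159.   30.]
top block [406. 170.] 0.71 [833. -78.  30.]
top block [463. 177.] 0.58 [ 819. -191.   30.]
top carriage [448. 264.] 0.92 [ 648. -163.    0.]
```

View pics/scene0.png

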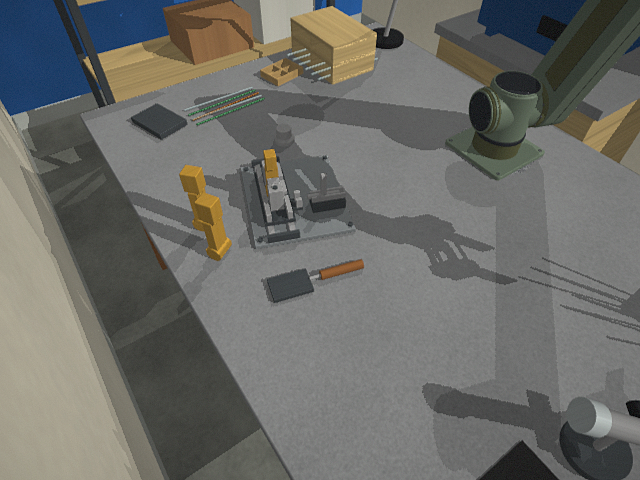

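View pics/top0.png

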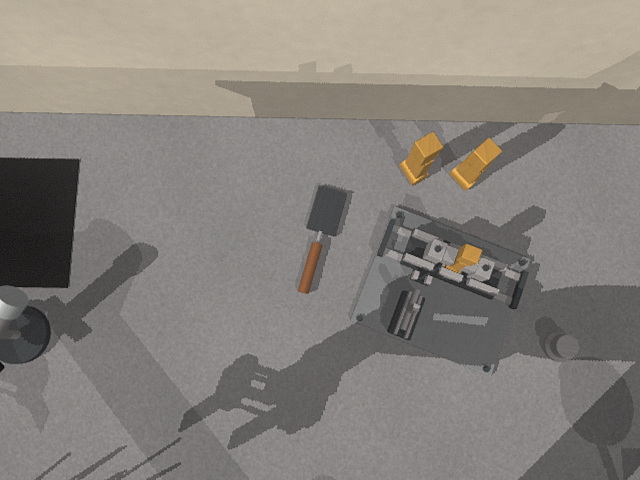

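The fixture is at about (449,265) in the top picture, with the bolt at (408,310).

What could be taken for the block, by top-view pixel:
- The brass block standing in the cradle between the jaws, (467,254).
- Loose brass look-alikes at (483,154) and (429,152).

By the description it is the one in the cradle. I will move over it and check it in a wrist view.

```bash
cat >> h.py <<'E'
def plan(target,yaw,n):
    s=env.state(); p=np.array(s['ee_pos']); y=np.radians(s['ee_rot'][2]); dy=(np.radians(yaw)-y+np.pi)%(2*np.pi)-np.pi
    d=(np.array(target)-p)/n
    for k in range(n):
        a=y+dy*k/n; print([round(v/1000,4) for v in (d[0]*np.cos(a)+d[1]*np.sin(a),d[0]*np.sin(a)-d[1]*np.cos(a),-d[2])],round(-dy/n,4))
E
python3 -c "
from h import *
plan((560,-120,340),69,15)
print(env.camera_model('wrist'))"
```

```text
[np.float64(-0.038), np.float64(-0.0345), np.float64(-0.0075)] 0.1084
[np.float64(-0.0415), np.float64(-0.0302), np.float64(-0.0075)] 0.1084
[np.float64(-0.0445), np.float64(-0.0255), np.float64(-0.0075)] 0.1084
[np.float64(-0.047), np.float64(-0.0206), np.float64(-0.0075)] 0.1084
[np.float64(-0.049), np.float64(-0.0154), np.float64(-0.0075)] 0.1084
[np.float64(-0.0503), np.float64(-0.01), np.float64(-0.0075)] 0.1084
[np.float64(-0.0511), np.float64(-0.0045), np.float64(-0.0075)] 0.1084
[np.float64(-0.0513), np.float64(0.0011), np.float64(-0.0075)] 0.1084
[np.float64(-0.0509), np.float64(0.0066), np.float64(-0.0075)] 0.1084
[np.float64(-0.0499), np.float64(0.0121), np.float64(-0.0075)] 0.1084
[np.float64(-0.0483), np.float64(0.0174), np.float64(-0.0075)] 0.1084
[np.float64(-0.0461), np.float64(0.0225), np.float64(-0.0075)] 0.1084
[np.float64(-0.0434), np.float64(0.0274), np.float64(-0.0075)] 0.1084
[np.float64(-0.0402), np.float64(0.0319), np.float64(-0.0075)] 0.1084
[np.float64(-0.0365), np.float64(0.0361), np.float64(-0.0075)] 0.1084
{'fx': 332.58037315179314, 'fy': 332.58037315179314, 'cx': 320.3078464561266, 'cy': 238.85336734927736, 'hand_eye': array([[ 5.92351233e-04, -9.65740152e-01, -2.59510322e-01,
         7.37137454e+01],
       [ 9.99999816e-01,  6.05428978e-04,  2.95327394e-05,
         3.81770153e-01],
       [ 1.28594117e-04, -2.59510292e-01,  9.65740334e-01,
        -1.57658619e+02],
       [ 0.00000000e+00,  0.00000000e+00,  0.00000000e+00,
         1.00000000e+00]])}
```

Emit:
arm_command:
  motion:
    - {"offset":[-0.038,-0.034,-0.008],"spin":0.108}
    - {"offset":[-0.041,-0.03,-0.008],"spin":0.108}
    - {"offset":[-0.044,-0.025,-0.008],"spin":0.108}
    - {"offset":[-0.047,-0.02,-0.008],"spin":0.108}
    - {"offset":[-0.049,-0.015,-0.008],"spin":0.108}
  jaw: 0.0

```text
time_s: 1.52
ee_pos: [305.2, 325.8, 268.4]
ee_rot: [180.0, 0.0, 131.0]
force: [0.5, -0.2, -0.0]
gripper_width: 43.9
gripper_force: 0.0
```

Emit:
arm_command:
  motion:
    - {"offset":[-0.05,-0.01,-0.008],"spin":0.108}
    - {"offset":[-0.051,-0.004,-0.008],"spin":0.108}
    - {"offset":[-0.051,0.002,-0.008],"spin":0.108}
    - {"offset":[-0.05,0.008,-0.008],"spin":0.108}
    - {"offset":[-0.049,0.014,-0.008],"spin":0.108}

```text
time_s: 2.15
ee_pos: [436.9, 107.6, 308.5]
ee_rot: [179.9, -0.0, 100.0]
force: [1.0, -0.2, 0.3]
gripper_width: 0.6
gripper_force: 0.0
```

Emit:
arm_command:
  motion:
    - {"offset":[-0.047,0.022,-0.008],"spin":0.108}
    - {"offset":[-0.045,0.027,-0.008],"spin":0.108}
    - {"offset":[-0.043,0.032,-0.008],"spin":0.108}
    - {"offset":[-0.04,0.037,0],"spin":0.108}
    - {"offset":[-0.036,0.041,0],"spin":0.108}

```text
time_s: 2.78
ee_pos: [589.2, -112.0, 332.2]
ee_rot: [180.0, -0.0, 69.1]
force: [-0.1, -0.2, -0.4]
gripper_width: 0.4
gripper_force: 0.0
```

```bash
python3 - <<'E'
from h import *
s=env.state(); print(s['time_s'],s['ee_pos'],s['ee_rot'],s['qpos'])
c=cam('wrist'); p,d=env.grab_frame('wrist'); cv2.imwrite('pics/w0.png',p); np.save('w0.npy',d)
for t,z in (('block_grip',140),('bolt_handle',100),('keeper',50),('cradle',30),('fixture',0),('block',30),('carriage',0)):
    for o in env.pinpoint('wrist',t)[:3]: print(t,np.round(o['location']),round(o['score'],2),np.round(at_z(c,o['location'],z),1),np.round(at_d(c,np.clip(o['location'],0,[639,479]),d)))
E
```

```text
2.775 [ 589.17370507 -112.013894    332.15446843] [ 1.79966226e+02 -2.44032420e-02  6.91019720e+01] [-1.18734436e+01  1.81657794e+01  7.50824270e+01  1.88344167e-02
  8.67146103e+01  9.02351833e+00]
block_grip [385. 249.] 0.8 [ 644.2 -166.8  140. ] [ 642. -159.  162.]
block_grip [559. 218.] 0.72 [ 828.6 -200.6  140. ] [ 809. -186.  172.]
block_grip [547. 117.] 0.56 [835.9 -94.1 140. ] [814. -89. 174.]
bolt_handle [283. 195.] 0.93 [555.3 -76.1 100. ] [558. -75. 116.]
keeper [333. 195.] 0.94 [ 610.6 -103.4   50. ] [ 610. -105.   36.]
cradle [368. 224.] 0.72 [ 641.5 -162.3   30. ] [ 638. -146.   93.]
fixture [370. 222.] 0.88 [ 647.6 -168.1    0. ] [ 641. -144.   95.]
block [371. 222.] 0.97 [ 646.4 -161.4   30. ] [ 642. -145.   94.]
block [478. 128.] 0.74 [818.4 -91.2  30. ] [816. -91.  34.]
block [494. 197.] 0.57 [ 817.3 -188.8   30. ] [ 816. -188.   33.]
carriage [368. 225.] 0.61 [ 642.3 -171.6    0. ] [ 637. -147.   93.]
```

View pics/w0.png

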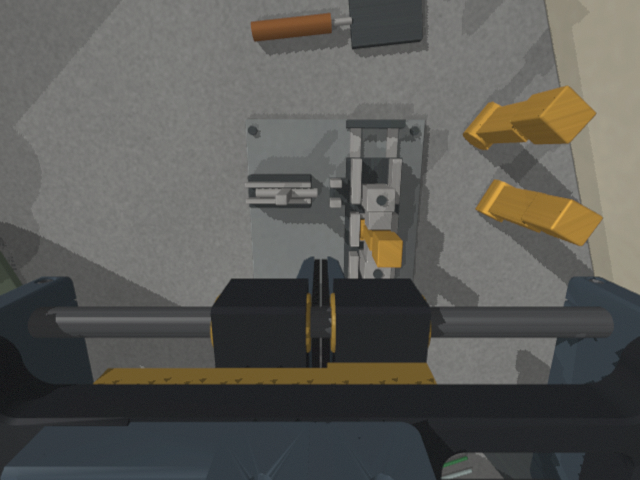

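The wrist view shows the wanted block at (385,249) between the jaws, the bolt post at (283,195), and the keeper at (333,195). The two loose look-alikes are at (547,117) and (559,218), and the paddle is at the top. Next I refine head, post and yaw from depth.

```bash
python3 - <<'E'
from h import *
def cloud(c,d):
    v,u=np.mgrid[0:480,0:640]; m,r,e=c
    q=np.stack([(u-m['cx'])/m['fx']*d,(v-m['cy'])/m['fy']*d,d],-1).reshape(-1,3)[d.ravel()>0]
    return q@r.T+e
for n,f in (('wrist','w0.npy'),('top','top0.npy')):
    P=cloud(cam(n),np.load(f))
    for nm,xy,lo,hi,rad in (('head',(644,-165),152,170,28),('post',(556,-77),106,122,16),('plate',(600,-150),7,18,230)):
        Q=P[(P[:,2]>lo)&(P[:,2]<hi)&(np.hypot(P[:,0]-xy[0],P[:,1]-xy[1])<rad)]
        if len(Q)<4: print(n,nm,len(Q)); continue
        print(n,nm,len(Q),Q.mean(0).round(1),cv2.minAreaRect(Q[:,:2].astype(np.float32)))
E
```

```text
wrist head 746 [ 643.7 -161.6  160.3] ((643.9951782226562, -162.74227905273438), (29.4934139251709, 26.049854278564453), 69.10286712646484)
wrist post 145 [553.2 -75.  115.1] ((552.5562133789062, -75.39240264892578), (11.857206344604492, 14.125946998596191), 68.2254638671875)
wrist plate 15869 [597.3 -96.9  13.1] ((629.4957275390625, -203.07095336914062), (373.6421203613281, 350.663818359375), 69.45314025878906)
top head 277 [ 646.6 -164.8  158.1] ((646.9909057617188, -165.39187622070312), (30.006237030029297, 25.98154067993164), 69.70113372802734)
top post 57 [556.1 -76.7 113.1] ((556.0838623046875, -77.18536376953125), (11.48477554321289, 13.863718032836914), 72.23043823242188)
top plate 12176 [ 580.7 -146.8   11. ] ((614.8875122070312, -193.69583129882812), (398.8461608886719, 361.315673828125), 60.028968811035156)
```

Emit:
arm_command:
  motion:
    - {"offset":[0.01,-0.045,0.04],"spin":0}
    - {"offset":[0.011,-0.045,0.04],"spin":0}
    - {"offset":[0,0,0.056],"spin":0}
    - {"offset":[0,0,0.056],"spin":0}
    - {"offset":[0,0,0.054],"spin":0}

```text
time_s: 3.8
ee_pos: [511.2, -57.9, 85.4]
ee_rot: [179.9, -0.0, 69.4]
force: [0.4, -0.8, -0.3]
gripper_width: 0.1
gripper_force: 0.0
```

Emit:
arm_command:
  motion:
    - {"offset":[0,0.008,0],"spin":0}
    - {"offset":[0,0.01,0],"spin":0}
    - {"offset":[0,0.01,0],"spin":0}
    - {"offset":[0,0.006,0],"spin":0}
    - {"offset":[0,0.006,0],"spin":0}

```text
time_s: 4.42
ee_pos: [549.1, -73.1, 86.8]
ee_rot: [180.0, -0.0, 69.3]
force: [-2.3, 2.2, 2.4]
gripper_width: 0.1
gripper_force: 1.8
```

Emit:
arm_command:
  motion:
    - {"offset":[0,0.004,0],"spin":0}
    - {"offset":[0,0.003,0],"spin":0}
    - {"offset":[0,0.003,0],"spin":0}

```text
time_s: 4.8
ee_pos: [558.2, -76.7, 85.9]
ee_rot: [-180.0, 0.0, 69.3]
force: [-3.5, 0.6, 3.3]
gripper_width: 0.4
gripper_force: 1.7
```

Emit:
arm_command:
  motion:
    - {"offset":[0,0.003,0],"spin":0}
    - {"offset":[0,0.002,0],"spin":0}

```text
time_s: 5.05
ee_pos: [563.1, -78.5, 85.9]
ee_rot: [-180.0, 0.0, 69.3]
force: [-3.1, 0.9, 2.2]
gripper_width: 0.3
gripper_force: 1.7
```

Emit:
arm_command:
  motion:
    - {"offset":[0,0.002,0],"spin":0}
    - {"offset":[0,0.002,0],"spin":0}

```text
time_s: 5.3
ee_pos: [566.7, -79.9, 85.9]
ee_rot: [-180.0, 0.0, 69.3]
force: [-2.4, -0.1, 2.3]
gripper_width: 0.6
gripper_force: 1.7
```

Emit:
arm_command:
  motion:
    - {"offset":[0,0.002,0],"spin":0}
    - {"offset":[0,0.001,0],"spin":0}

```text
time_s: 5.55
ee_pos: [567.1, -80.1, 85.9]
ee_rot: [-179.7, 0.0, 69.3]
force: [-9.7, 3.7, 8.3]
gripper_width: 0.2
gripper_force: 5.7
```

Emit:
arm_command:
  motion:
    - {"offset":[0,0.002,0],"spin":0}
    - {"offset":[0,0.001,0],"spin":0}

```text
time_s: 5.8
ee_pos: [567.1, -80.1, 85.8]
ee_rot: [-179.3, 0.0, 69.3]
force: [-16.9, 6.2, 13.5]
gripper_width: 0.7
gripper_force: 9.5
```

Emit:
arm_command:
  motion:
    - {"offset":[0,-0.015,0],"spin":0}
    - {"offset":[0,-0.005,-0.06],"spin":0}
    - {"offset":[0,0,-0.06],"spin":0}
    - {"offset":[0.02,0.045,-0.06],"spin":0}
    - {"offset":[-0.01,0.045,0],"spin":0}
  jaw: 0.09

```text
time_s: 6.42
ee_pos: [635.8, -97.2, 260.4]
ee_rot: [179.2, -0.2, 69.5]
force: [1.0, -0.9, -0.1]
gripper_width: 47.7
gripper_force: 0.0
```

```bash
cat >> h.py <<'E'
def cloud(c,d):
    v,u=np.mgrid[0:480,0:640]; m,r,e=c
    q=np.stack([(u-m['cx'])/m['fx']*d,(v-m['cy'])/m['fy']*d,d],-1).reshape(-1,3)[d.ravel()>0]
    return q@r.T+e
def top_of(P,xy,lo,hi,rad):
    Q=P[(P[:,2]>lo)&(P[:,2]<hi)&(np.hypot(P[:,0]-xy[0],P[:,1]-xy[1])<rad)]
    return (len(Q),Q.mean(0).round(1),cv2.minAreaRect(Q[:,:2].astype(np.float32))) if len(Q)>3 else len(Q)
E
python3 - <<'E'
from h import *
s=env.state(); print(s['ee_pos'],s['ee_rot'])
for n in ('wrist','top'):
    c=cam(n); p,d=env.grab_frame(n); P=cloud(c,d)
    print(n,top_of(P,(645,-164),152,170,28),top_of(P,(587,-88),106,122,18))
    if n=='wrist':
        q=proj(c,(605,-95,50)).round().astype(int); print(q)
        cv2.imwrite('pics/w1.png',cv2.resize(p[max(0,q[1]-100):q[1]+100,q[0]-130:q[0]+130],None,fx=3,fy=3))
E
```

```text
[635.81584686 -97.16161555 260.39818855] [179.21782475  -0.19390282  69.45457217]
wrist (253, array([ 645.3, -153.2,  159. ]), ((645.3024291992188, -154.08485412597656), (8.389856338500977, 17.716045379638672), 69.73152923583984)) (211, array([584.6, -88.5, 114.7]), ((583.9686279296875, -88.98429870605469), (11.762502670288086, 14.312936782836914), 68.80506896972656))
[292 225]
top 0 (37, array([583. , -87. , 112.5]), ((583.2328491210938, -87.43930053710938), (11.956686973571777, 8.468511581420898), 70.27757263183594))
```

View pics/w1.png

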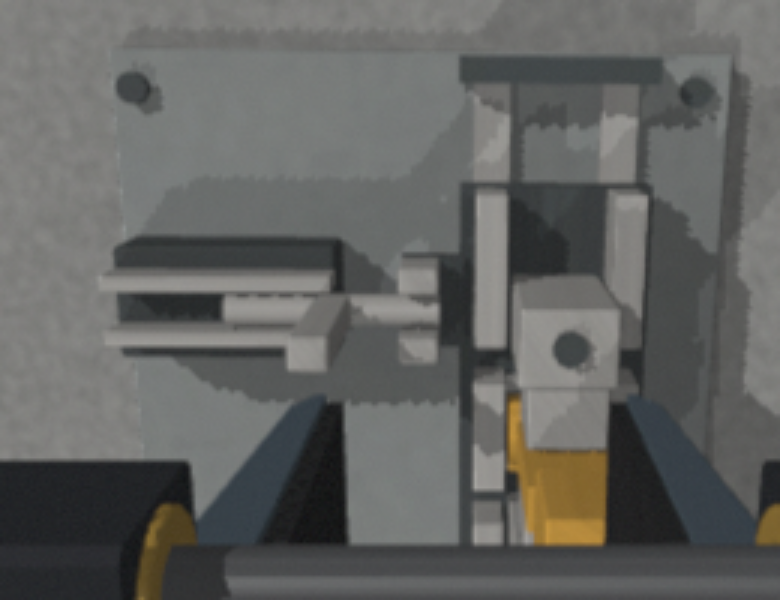

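The crop shows the bolt rod (420,305) seated between the keeper cheeks, with the post at (305,340) having travelled about 34 mm to a hard stop. The bolt is home, so I go on to the block.

Emit:
arm_command:
  motion:
    - {"offset":[-0.029,0.015,0],"spin":0}
    - {"offset":[-0.029,0.015,0],"spin":0}
    - {"offset":[0,0,0],"spin":0}

```text
time_s: 6.9
ee_pos: [639.3, -164.5, 253.3]
ee_rot: [-180.0, 0.0, 69.2]
force: [-0.5, 0.5, -0.3]
gripper_width: 85.5
gripper_force: 0.0
```

```bash
python3 - <<'E'
from h import *
s=env.state(); print(s['time_s'],s['ee_pos'],s['ee_rot'],s['force'],s['gripper_width'])
plan((643.5,-162.5,135),69.2,1)
E
```

```text
6.9 [ 639.25930223 -164.47535781  253.26754329] [-1.79999974e+02  1.37200307e-02  6.91616483e+01] [-0.51027469  0.50540528 -0.26529001] 85.48989355478912
[np.float64(0.0034), np.float64(0.0033), np.float64(0.1183)] -0.0007
```

Emit:
arm_command:
  motion:
    - {"offset":[0.003,0.003,0.04],"spin":0}
    - {"offset":[0,0,0.045],"spin":0}
    - {"offset":[0,0,0.033],"spin":0}
    - {"offset":[0,0,0],"spin":0}

```text
time_s: 7.4
ee_pos: [641.2, -159.4, 133.2]
ee_rot: [-179.6, 0.0, 69.4]
force: [-0.5, 0.1, 0.2]
gripper_width: 90.1
gripper_force: 0.0
```

Emit:
arm_command:
  motion:
    - {"offset":[0,0,0],"spin":0}
    - {"offset":[0,0,0],"spin":0}
    - {"offset":[0,0,0],"spin":0}
    - {"offset":[0,0,0],"spin":0}
    - {"offset":[0,0,0],"spin":0}
  jaw: 0.0
  newtons: 25

```text
time_s: 8.02
ee_pos: [643.3, -161.0, 136.5]
ee_rot: [180.0, -0.0, 69.3]
force: [-0.6, -0.5, -0.9]
gripper_width: 42.9
gripper_force: 0.0
```

Emit:
arm_command:
  motion:
    - {"offset":[0,0,0],"spin":0}
    - {"offset":[0,0,0],"spin":0}
    - {"offset":[0,0,0],"spin":0}
    - {"offset":[0,0,0],"spin":0}

```text
time_s: 8.52
ee_pos: [644.4, -161.4, 136.5]
ee_rot: [179.8, -0.0, 69.3]
force: [5.1, -2.5, -1.9]
gripper_width: 26.4
gripper_force: 24.9
```

Emit:
arm_command:
  motion:
    - {"offset":[0.0049,0.001,0.0001],"spin":0}
    - {"offset":[0.0049,0,0.0004],"spin":0}
    - {"offset":[0.0048,0,0.0006],"spin":0}
    - {"offset":[0.0048,0,0.0008],"spin":0}
  newtons: 30

```text
time_s: 9.02
ee_pos: [650.4, -148.2, 135.8]
ee_rot: [179.8, 0.5, 69.4]
force: [-2.1, -14.5, 5.6]
gripper_width: 25.7
gripper_force: 30.0
```

Emit:
arm_command:
  motion:
    - {"offset":[0.0048,0,0.0011],"spin":0}
    - {"offset":[0.003,0,0.0009],"spin":0}
    - {"offset":[0,0,0],"spin":0}

```text
time_s: 9.4
ee_pos: [653.3, -140.6, 134.6]
ee_rot: [179.8, 0.5, 69.4]
force: [-1.9, -11.1, 8.4]
gripper_width: 26.1
gripper_force: 30.1
```

Emit:
arm_command:
  motion:
    - {"offset":[0.003,0,0.0008],"spin":0}
    - {"offset":[0.003,0,0.0006],"spin":0}
    - {"offset":[0,0,0],"spin":0}

```text
time_s: 9.78
ee_pos: [655.3, -135.3, 133.4]
ee_rot: [179.8, 0.5, 69.4]
force: [-2.1, -11.3, 7.7]
gripper_width: 26.0
gripper_force: 31.1
```

```bash
python3 - <<'E'
from h import *
s=env.state(); print(s['ee_pos'],s['force'])
p,d=env.grab_frame('scene'); cv2.imwrite('pics/s1.png',cv2.resize(p[140:250,220:360],None,fx=5,fy=5,interpolation=cv2.INTER_CUBIC))
E
```

```text
[ 655.28165157 -135.3115352   133.3904894 ] [ -2.05623663 -11.26710763   7.69940034]
```

View pics/s1.png

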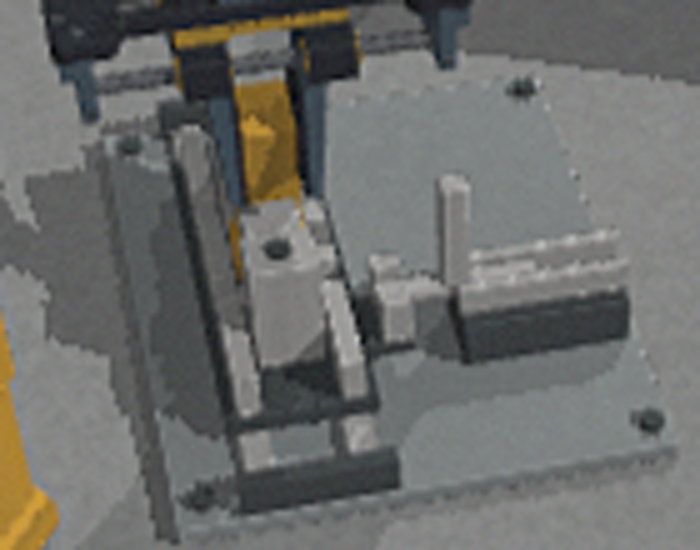

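The crop shows the block leaning towards the left jaw, with the gripper clear of the jaws and the bolt still home at (410,300). I push slightly further, then go through centre to the other side.

Emit:
arm_command:
  motion:
    - {"offset":[0.0015,0,0.0004],"spin":0}
    - {"offset":[0,0,0],"spin":0}

```text
time_s: 10.07
ee_pos: [655.7, -134.2, 133.0]
ee_rot: [179.8, 0.5, 69.4]
force: [-1.7, -12.7, 8.9]
gripper_width: 26.1
gripper_force: 31.3
```

Emit:
arm_command:
  motion:
    - {"offset":[-0.007,0,-0.0018],"spin":0}
    - {"offset":[-0.007,0,-0.0016],"spin":0}
    - {"offset":[-0.007,0,-0.0012],"spin":0}
    - {"offset":[-0.007,0,-0.0008],"spin":0}
    - {"offset":[-0.0067,0,-0.0003],"spin":0}

```text
time_s: 10.7
ee_pos: [646.1, -159.3, 136.7]
ee_rot: [179.8, -0.3, 69.3]
force: [6.6, 2.5, -2.7]
gripper_width: 25.7
gripper_force: 30.0
```

Emit:
arm_command:
  motion:
    - {"offset":[-0.006,0,0.0002],"spin":0}
    - {"offset":[-0.006,0,0.0005],"spin":0}
    - {"offset":[-0.005,0,0.0008],"spin":0}
    - {"offset":[-0.005,0,0.001],"spin":0}
    - {"offset":[-0.004,0,0.001],"spin":0}

```text
time_s: 11.32
ee_pos: [638.3, -180.3, 134.9]
ee_rot: [179.8, -0.7, 69.2]
force: [6.4, 12.9, 7.7]
gripper_width: 25.6
gripper_force: 30.0
```

Emit:
arm_command:
  motion:
    - {"offset":[-0.003,0,0.0008],"spin":0}
    - {"offset":[-0.003,0,0.0008],"spin":0}
    - {"offset":[0,0,0],"spin":0}

```text
time_s: 11.7
ee_pos: [636.2, -185.8, 133.6]
ee_rot: [179.8, -0.7, 69.2]
force: [7.3, 12.5, 7.0]
gripper_width: 26.0
gripper_force: 31.5
```

Emit:
arm_command:
  motion:
    - {"offset":[-0.002,0,0.0006],"spin":0}
    - {"offset":[-0.002,0,0.0006],"spin":0}
    - {"offset":[0,0,0],"spin":0}

```text
time_s: 12.08
ee_pos: [635.0, -189.0, 132.8]
ee_rot: [179.7, -0.7, 69.2]
force: [7.7, 13.5, 9.5]
gripper_width: 26.0
gripper_force: 33.6
```

Emit:
arm_command:
  motion:
    - {"offset":[0.007,0,-0.0018],"spin":0}
    - {"offset":[0.007,0,-0.0016],"spin":0}
    - {"offset":[0.007,0,-0.0012],"spin":0}
    - {"offset":[0.007,0,-0.0008],"spin":0}
    - {"offset":[0.0075,0,-0.0003],"spin":0}

```text
time_s: 12.7
ee_pos: [644.3, -164.4, 136.6]
ee_rot: [179.8, 0.3, 69.3]
force: [1.9, -7.2, 2.7]
gripper_width: 25.9
gripper_force: 30.0
```

Emit:
arm_command:
  motion:
    - {"offset":[0.002,0,0],"spin":0}
    - {"offset":[0,0,-0.006],"spin":0}
    - {"offset":[0,0,-0.008],"spin":0}
    - {"offset":[0,0,-0.008],"spin":0}
    - {"offset":[0,0,0],"spin":0}
  newtons: 40

```text
time_s: 13.32
ee_pos: [644.9, -161.6, 156.4]
ee_rot: [180.0, 0.2, 69.3]
force: [4.9, -5.3, -4.9]
gripper_width: 26.0
gripper_force: 39.9
```

Emit:
arm_command:
  motion:
    - {"offset":[0,0,-0.016],"spin":0}
    - {"offset":[0,0,-0.016],"spin":0}
    - {"offset":[0,0,-0.016],"spin":0}
    - {"offset":[0,0,-0.016],"spin":0}
    - {"offset":[0,0,-0.006],"spin":0}

```text
time_s: 13.95
ee_pos: [645.3, -159.6, 229.7]
ee_rot: [179.8, -0.1, 69.3]
force: [-0.1, 0.6, -5.7]
gripper_width: 25.6
gripper_force: 40.0
```

Emit:
arm_command:
  motion:
    - {"offset":[0,0,0],"spin":0}
    - {"offset":[0,0,0],"spin":0}
    - {"offset":[0,0,0],"spin":0}

```text
time_s: 14.32
ee_pos: [644.3, -159.8, 226.8]
ee_rot: [-179.9, -0.0, 69.3]
force: [-0.2, -0.3, -5.7]
gripper_width: 25.8
gripper_force: 40.0
```

```bash
python3 - <<'E'
from h import *
s=env.state(); print(s['time_s'],s['ee_pos'],s['force'],s['gripper_width'],s['gripper_force'])
for n in ('scene','top'):
    c=cam(n); p,d=env.grab_frame(n); P=cloud(c,d)
    if n=='scene':
        q=proj(c,(644,-163,150)).round().astype(int); cv2.imwrite('pics/s2.png',cv2.resize(p[q[1]-70:q[1]+60,q[0]-80:q[0]+80],None,fx=4.5,fy=4.5,interpolation=cv2.INTER_CUBIC))
    for t,z in (('block',120),('block_grip',230)):
        for o in env.pinpoint(n,t)[:3]: print(n,t,np.round(o['location']),round(o['score'],2),np.round(at_z(c,o['location'],z)))
    # brass pixels near the block, by height
    hsv=cv2.cvtColor(p,cv2.COLOR_BGR2HSV); m=(cv2.inRange(hsv,(12,140,60),(30,255,255)).ravel()>0)[d.ravel()>0]
    Q=P[m&(np.hypot(P[:,0]-644,P[:,1]+163)<60)]
    for lo in range(100,260,10):
        k=Q[(Q[:,2]>=lo)&(Q[:,2]<lo+10)]
        if len(k)>2: print(lo,len(k),k.mean(0).round(1))
    if len(Q): print(n,'brass z',Q[:,2].min(),Q[:,2].max())
E
```

```text
14.325 [ 644.34769406 -159.76128851  226.83563466] [-0.2185594  -0.34220024 -5.67332256] 25.782327757319656 39.987518191337585
scene block [203. 222.] 0.81 [853. -92. 120.]
scene block [272. 168.] 0.77 [ 643. -161.  120.]
scene block [218. 254.] 0.56 [866.   4. 120.]
scene block_grip [190. 179.] 0.84 [ 852. -103.  230.]
scene block_grip [265. 126.] 0.69 [ 646. -174.  230.]
scene block_grip [206. 207.] 0.59 [859. -18. 230.]
120 4 [ 642.8 -146.7  129.4]
130 49 [ 649.9 -147.8  135.6]
140 88 [ 649.1 -151.   145.5]
150 51 [ 646.1 -153.1  155.4]
160 45 [ 647.3 -154.2  165.2]
170 51 [ 646.6 -154.5  175.3]
180 50 [ 646.5 -155.   185.3]
190 47 [ 646.1 -155.   195.3]
200 43 [ 645.7 -154.9  204.6]
210 27 [ 648.5 -149.4  217.1]
220 50 [ 648.3 -149.9  225.1]
230 42 [ 647.8 -150.6  235.1]
240 58 [ 647.1 -153.4  245.5]
250 75 [ 642.7 -160.4  251.8]
scene brass z 128.78890662646745 324.30281844738414
top block [464. 174.] 0.89 [ 797. -167.  120.]
top block [410. 169.] 0.74 [805. -68. 120.]
top block [461. 256.] 0.68 [ 646. -158.  120.]
top block_grip [483. 152.] 0.88 [ 802. -170.  230.]
top block_grip [425. 150.] 0.87 [803. -75. 230.]
top block_grip [482. 246.] 0.78 [ 647. -162.  230.]
120 10 [ 631.2 -148.9  125.7]
130 19 [ 639.7 -144.7  137. ]
140 107 [ 646.3 -148.6  143.9]
150 15 [ 637.3 -147.5  154.6]
160 8 [ 635.8 -150.8  164.9]
170 5 [ 632.9 -154.   172.7]
240 10 [ 656.6 -151.5  245.5]
top brass z 121.20325940873738 322.9677917803547
```

View pics/s2.png

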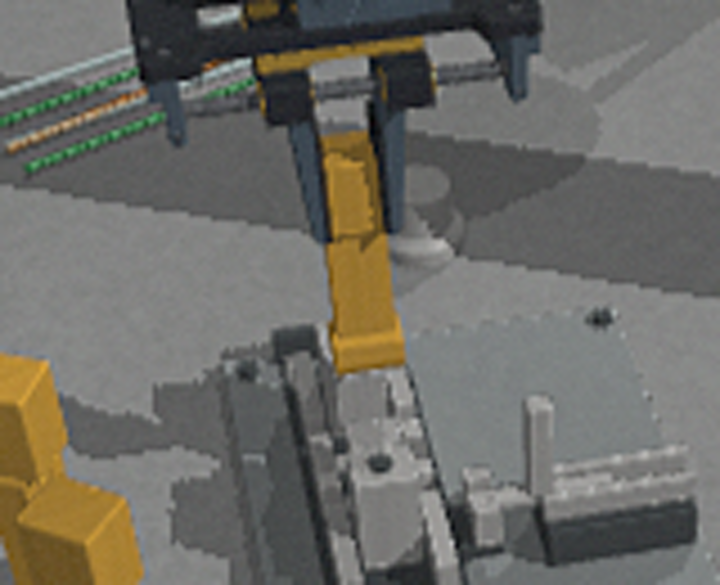

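The crop shows the block held upright in the fingers with its foot clear above the jaws (365,350). Its underside is about 121 mm above the bench, and the bolt post at (538,430) is still home. I hand in.

```bash
python3 -c "
from h import *
print(env.job_done())"
```

```text
the job is handed in; nothing more can be done
None
```

The job is handed in, with no verdict returned: the bolt is home against its stop, both jaws were rocked back, and the block is held upright and still over its cradle, its underside about 121 mm above the bench.

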